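# Slide the round movement under the inspection camera

### The arm

A 7-joint arm with a two-finger parallel gripper is mounted at the origin on the work surface. World frame = base frame: x ahead of the robot, y to its left, z up, the work surface at z = 0. Lengths are in m, angles in rad, forces in N, time in s.
With the tool pointing down it reaches from about 0.425 to 0.975 m from the base axis. Payload 16.7 kg.
Tool frame: the origin (TCP) lies midway between the tips of the shut fingers; the grasp point (between the pads) lies 19 mm behind it; z points along the fingers, y is the line along which they close (so a half turn about z gives the same grasp; the last joint's range is limited). The gripper opens to 85 mm and grips with 20 to 120 N. Pads are 22 mm wide; open, the fingers measure 114 mm over their backs; the gripper's body (76 mm by 85 mm) begins 54 mm behind the grasp point. The pads swing forward as they close: fully open they stand 13 mm farther back than shut.
Start: joints at [1.032, 0.426, 0.074, 1.606, -0.034, 1.111, -0.067], TCP at [0.256, -0.624, 0.21] pointing down, gripper open.
Joint ranges: [-2.85, 2.85], [-0.5, 2.14], [-1.23, 1.37], [0.21, 2.46], [-1.02, 4.16], [0.16, 2.05], [-2.73, 2.73]. Speed limits (rad/s): [1.89, 1.89, 2.39, 2.39, 3.01, 3.01, 3.01].

### API

Orientations are given as a rotation vector (axis times angle).
In Python, from workcell import robot, inverse_kinematics, sensors, viewer, ticket gives the robot as it stands. Calls block until the motion is done:
- robot.move_ptp(position, orientation): joint-space move of the TCP to a pose.
- robot.line_to(position, frame=None, max_speed=0.15): straight line of the TCP; frame=None keeps the orientation; max_speed is the mean speed in m/s.
- robot.move_j(angles): joint-space move.
- robot.grip(opening, force=None): finger opening in m; force is the grip in N (None keeps the last); returns when the fingers have stopped.
- robot.dwell(seconds).
- inverse_kinematics(position, orientation): joint angles nearest the present ones, or None.
- sensors.get_state(): the state.
- viewer.snapshot(name): name is "scene" or "top" or "wrist"; returns a dict with "color" (480x640x3 uint8, red, green, blue), "K" (3x3 intrinsics, pixels), "dist_coeffs" ([k1, k2, p1, p2, k3] as OpenCV has them; the pictures are not rectified), "camera_from_world" (4x4, takes a point from world to camera coordinates). Camera axes: x right, y down, z forward; pixel columns grow to the right and rows downward; lengths in m; the calibration is good to about 2 mm. A picture is of the moment at which its call begins. There is no depth.
A pose or a line that the arm cannot do raises robot.MotionError and nothing moves.
- ticket.sign_off(): hands the job in; it is judged then, once.
The state is a dict: "time_s": time; "q": joint angles; "joint_vel": joint speeds; "tau": joint torques, N m; "tcp_pos": TCP position; "eef_rot": TCP orientation; "force": force on the tool from outside, world axes, zero at the start; "wrist_torque": the same for the moment, N m; "width": finger opening in m; "grip_force": force on a finger pad.
Only numpy, scipy, OpenCV 4.12 (cv2) and the standard library are available. Lean on these libraries where they do the work, as an engineer would, in place of code of your own. Each camera call takes 0.05 s, during which the arm holds its last target. There are 200 camera calls.

### The job

Take the carrier that holds the round watch movement by its upright handle and slide it into the inspection stand, between the guide rails and under the camera bridge, until its nose is home against the back stop. Leave it lying flat on the bench there, and leave the carrier with the rectangular movement where it is.

Things in the scene. Friction and masses are not known exactly. Their poses are not given: they have to be found in the camera images.
- round_handle (a point): Middle, 42 mm up, of the upright steel fin (36 along x, 14 thick along y, top 70 mm up, on a foot 50 x 50 up to 18 mm) to pinch on the carrier with the ROUND movement: a loose aluminium plate 180 (x) x 64 (y) x 10 mm flat on the bench, 0.3 to 0.5 kg, balance point 37 mm ahead of the fin. x points from fin to movement and nose, z up. Nose 155 mm ahead of this point, tail 25 mm behind.
- round_movement (a point): Centre of the top of the round brass movement (40 mm across, on a round grey holder of 52 mm) at the nose end of the same carrier, 24 mm above the bench when lying flat (highest part there 25 mm); 120 mm ahead of the handle's middle, 35 mm behind the nose. Axes as round_handle.
- rect_handle (a point): Middle of the handle of the other carrier: same plate and handle, but with a RECTANGULAR movement 36 x 24 mm on a rectangular holder 46 x 34 mm. Not to be moved. The carriers lie left and right of the stand, either way round. Axes as round_handle.
- under_lens (a point): Bench point (height 0) under the fixed stand's lens; x = way in, away from the robot, z up. Rails 12 high, 82 apart, x -90 to 45 mm, flared to 117 apart at x -130. Bridge x -25 to 25, underside 50 up (lens ring 44), top 75, 142 wide with legs outside the rails; camera barrel 44 wide, up to 150. Back stop face at x 35, 12 high: nose against it, movement is under the lens, handle at x -120.

How it is judged:
By the outcome, as a careful person would: the job done as asked, in the order asked, and still so for the second after the job is handed in, with the robot touching nothing.
It also fails if it takes over 35 s, if anything falls off the work surface, if the arm or the gripper's body presses on something with over 40 N, if the wrist force passes 120 N, or if a joint passes its speed limit or range.

## Working session

There is one attempt and no reset: what is moved stays moved. The work goes in short steps, each a Python script; the robot and the scene stay as the last script left them, time stands still between calls to the robot, and variables do not carry over. Pictures are saved under pics/ and viewed, at most 10 in all, crops included, and the job is handed in when it is done.

```bash
ls; mkdir -p pics; python3 - <<'E'
from workcell import robot, sensors, viewer
import cv2,pickle
for n in ("scene","top"):
    s=viewer.snapshot(n); pickle.dump(s,open(f"pics/{n}0.pkl","wb"))
    cv2.imwrite(f"pics/{n}0.png",s["color"][:,:,::-1])
s=sensors.get_state(); print(s["time_s"],s["tcp_pos"],s["eef_rot"],s["width"])
E
```

```text
pics
0.1 [ 0.25635564 -0.62399937  0.20907396] [-3.08099940e+00 -6.08169120e-01  4.08863313e-04] 0.08572725725973188
```

View pics/top0.png

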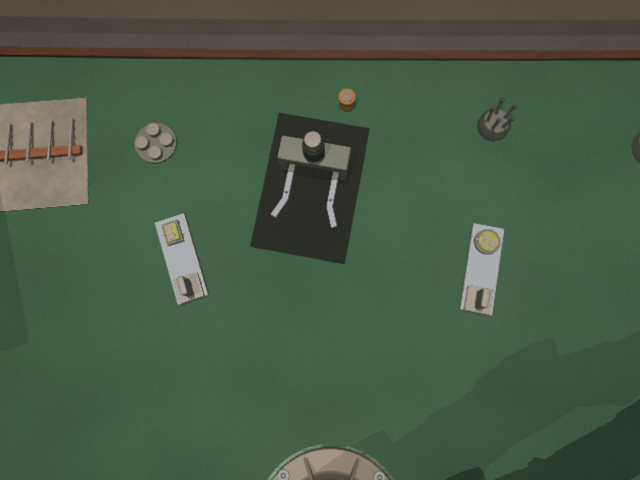

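View pics/scene0.png

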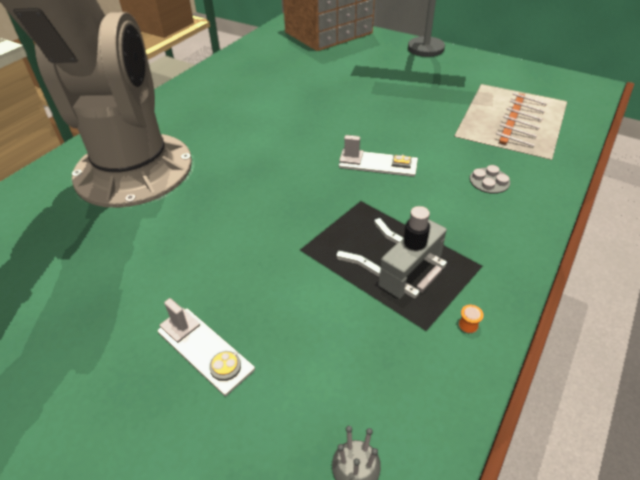

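The top view shows the round carrier on the right: movement at (487,241), fin at (481,299). The stand is in the middle, with its bridge at (314,153) and rail mouths at (280,210) and (333,222). The rectangular carrier is on the left at (181,258). The scene view agrees.

```bash
cat > h.py <<'E'
import numpy as np, cv2
def ray(s,px,z):
    u=cv2.undistortPoints(np.array(px,float).reshape(-1,1,2),s["K"],np.array(s["dist_coeffs"],float)).reshape(-1,2)
    T=np.array(s["camera_from_world"]);R=T[:3,:3];c=-R.T@T[:3,3]
    d=np.c_[u,np.ones(len(u))]@R
    return c+d*((z-c[2])/d[:,2])[:,None]
def proj(s,P):
    T=np.array(s["camera_from_world"])
    return cv2.projectPoints(np.array(P,float).reshape(-1,1,3),cv2.Rodrigues(T[:3,:3])[0],T[:3,3],np.array(s["K"],float),np.array(s["dist_coeffs"],float))[0].reshape(-1,2)
def blobs(s,mask,z,roi,amin=20):
    x0,y0,x1,y1=roi; m=np.zeros(mask.shape,np.uint8); m[y0:y1,x0:x1]=mask[y0:y1,x0:x1]*255
    out=[]
    for c in cv2.findContours(m,cv2.RETR_EXTERNAL,cv2.CHAIN_APPROX_NONE)[0]:
        if cv2.contourArea(c)<amin: continue
        w=ray(s,c.reshape(-1,2),z)[:,:2]
        r=cv2.minAreaRect((w*1000).astype(np.float32))
        out.append((np.round(cv2.boundingRect(c)),np.round(r[0],1),np.round(r[1],1),round(r[2],2)))
    return out
E
python3 - <<'E'
import pickle; from h import *
s=pickle.load(open("pics/top0.pkl","rb")); im=s["color"]
hsv=cv2.cvtColor(im,cv2.COLOR_RGB2HSV); H,S,V=[hsv[:,:,i].astype(int) for i in range(3)]
R,G,B=[im[:,:,i].astype(int) for i in range(3)]
for p in [(483,260),(487,241),(478,310),(470,292),(287,185),(300,155),(340,165),(300,230),(283,205),(487,296),(345,172)]: print(p,im[p[1],p[0]])
print("plate",blobs(s,~((G>R+12)&(G>B+5)),.010,(450,215,515,325)))
print("yellow",blobs(s,(R-B>50)&(R>120),.024,(450,215,515,325)))
print("rails",blobs(s,(R>130)&(S<40),.012,(250,160,360,240)))
print("bridge",blobs(s,(R>65)&(R<150),.075,(260,120,370,185)))
print("mat",blobs(s,~((G>R+12)&(G>B+5)),0,(240,112,375,270)))
cv2.imwrite("pics/crop.png",np.hstack([cv2.resize(im[110:235,250:375,::-1],None,fx=4.5,fy=4.5,interpolation=2),cv2.resize(im[210:325,450:515,::-1],(220,562),interpolation=2)]))
E
```

```text
(483, 260) [169 172 175]
(487, 241) [167 165  92]
(478, 310) [115 109 100]
(470, 292) [167 156 144]
(287, 185) [170 173 176]
(300, 155) [131 130 117]
(340, 165) [129 128 115]
(300, 230) [45 45 41]
(283, 205) [123 125 125]
(487, 296) [164 152 141]
(345, 172) [48 49 44]
plate [(array([460, 223,  44,  93]), array([ 487.8, -302.1]), array([ 65.7, 181.1]), 79.55)]
yellow [(array([478, 231,  20,  20]), array([ 542.2, -312.5]), array([37.6, 38.2]), 44.83)]
rails [(array([327, 179,  10,  48]), array([621.7,   4. ]), array([ 17.7, 100.8]), 89.37), (array([271, 171,  22,  46]), array([638.5, 103.4]), array([ 19.2, 100.6]), 69.9)]
bridge [(array([331, 171,   8,  14]), array([656.6,  -2.6]), array([13. , 26.1]), 81.5), (array([287, 164,   8,  21]), array([663.4,  86.1]), array([12.8, 41.6]), 82.32), (array([361, 149,   9,  36]), array([679.8, -62.6]), array([72.5, 15.8]), 0.03), (array([260, 148,   9,  37]), array([678.8, 138.3]), array([74.5, 16. ]), 1.92), (array([277, 131,  74,  39]), array([717.7,  38.2]), array([142.2,  69.6]), 80.32), (array([327, 120,  43,   8]), array([776.7, -29.3]), array([85.9, 14.7]), 80.47), (array([260, 120,  16,  21]), array([754.3, 134.2]), array([42.5, 30.5]), 0.56)]
mat [(array([251, 113, 118, 151]), array([659.7,  48.4]), array([199.3, 299.8]), 80.14)]
```

View pics/crop.png

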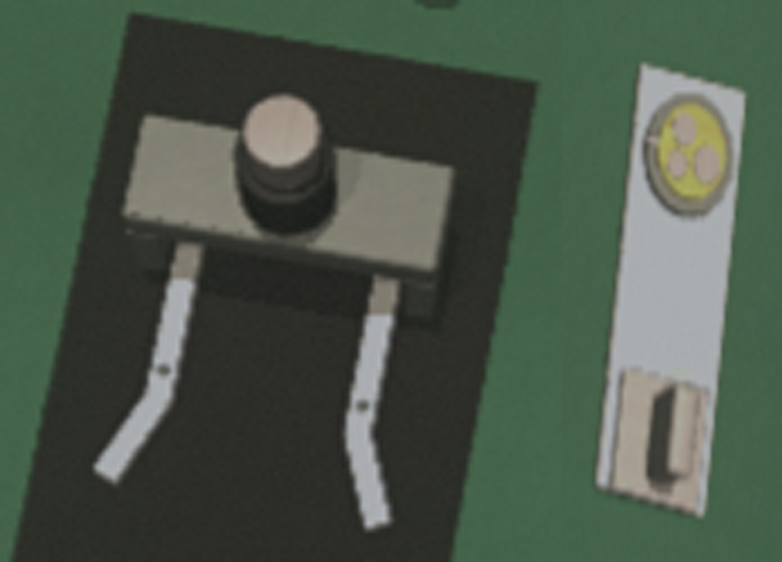

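The crop gives the bridge top corners at crop pixels (145,115), (453,168), (437,270) and (123,215). The rail bends are at (172,400) and (348,437). I'll compute the stand from these, then go above the handle.

```bash
python3 - <<'E'
import pickle; from h import *
from workcell import robot, sensors, viewer
s=pickle.load(open("pics/top0.pkl","rb"))
f=lambda a:np.array(a)/4.5+[250,110]-.4
c=ray(s,f([(145,115),(453,168),(437,270),(123,215)]),.075)[:,:2]*1000
print("bridge",c.round(1),c.mean(0),np.linalg.norm(np.diff(c,axis=0),axis=1), np.degrees(np.arctan2(*(c[0]-c[1]))))
print("bends",ray(s,f([(172,400),(348,437)]),.012).round(4))
a=np.radians(-10.5)/2
robot.move_ptp([.424,-.290,.2],[np.pi*np.cos(a),np.pi*np.sin(a),0])
w=viewer.snapshot("wrist"); pickle.dump(w,open("pics/w1.pkl","wb")); im=w["color"][:,:,::-1].copy()
S=sensors.get_state(); print(S["time_s"],S["tcp_pos"],S["q"])
cy=np.radians(-10.5); R=np.array([[np.cos(cy),-np.sin(cy)],[np.sin(cy),np.cos(cy)]])
P=[np.r_[R@[x,y]+[.4239,-.2903],z] for x,y,z in [(.155,.032,.01),(.155,-.032,.01),(-.025,-.032,.01),(-.025,.032,.01),(.018,.007,.07),(.018,-.007,.07),(-.018,-.007,.07),(-.018,.007,.07),(.12,0,.024)]]
for p in proj(w,P): cv2.drawMarker(im,tuple(int(v) for v in p),(0,0,255),0,12,1)
cv2.imwrite("pics/w1.png",im)
E
```

```text
bridge [[743.6 104.6]
 [720.  -33.1]
 [672.8 -26.4]
 [696.8 113. ]] [708.29618112  39.53993192] [139.68699263  47.68476081 141.42286401] 9.697402908422372
bends [[0.6288 0.0946 0.012 ]
 [0.6121 0.0128 0.012 ]]
1.55 [ 0.42378095 -0.29099301  0.2000113 ] [ 4.77742234e-01  1.74395014e-01 -1.66097724e-03  1.97259216e+00
  5.82870257e-04  9.94486347e-01 -1.27917092e+00]
```

View pics/w1.png

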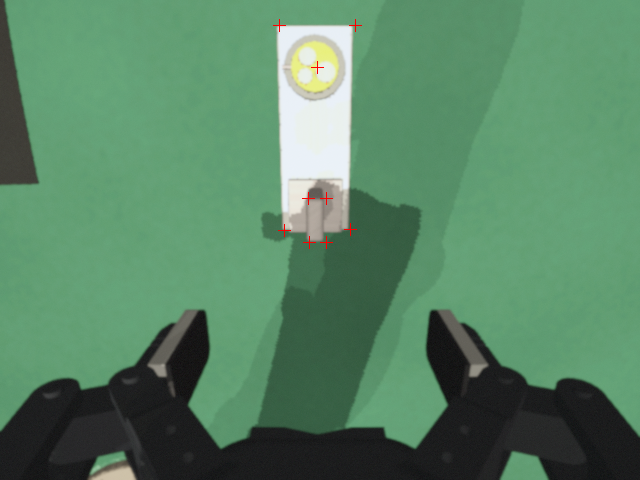

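The projected outline lies within 2 px of the carrier: plate corners at (280,25), (352,25) and (348,230), fin at (315,215). It needs about 1.5 mm of shift to +y. Next: grip, lift, carry to the mouth and look.

```bash
cat >> h.py <<'E'
def rv(deg): a=np.radians(deg)/2; return [np.pi*np.cos(a),np.pi*np.sin(a),0]
SY=np.radians(-9.8); L=np.array([.7088,.0393])
def st(x,y,z): return np.r_[L+[x*np.cos(SY)-y*np.sin(SY),x*np.sin(SY)+y*np.cos(SY)],z]
E
python3 - <<'E'
import pickle; from h import *
from workcell import robot, sensors, viewer
robot.line_to([.4245,-.289,.026],max_speed=.15)
robot.grip(0.0,force=90)
S=sensors.get_state(); print(S["time_s"],S["tcp_pos"],S["width"],S["grip_force"],S["force"])
robot.line_to([.4245,-.289,.058],max_speed=.08)
S=sensors.get_state(); print(S["time_s"],S["width"],S["force"],S["wrist_torque"])
robot.line_to(st(-.265,0,.058),frame=rv(-9.8),max_speed=.15)
w=viewer.snapshot("wrist"); im=w["color"][:,:,::-1].copy()
S=sensors.get_state(); print(S["time_s"],S["tcp_pos"],S["width"],S["force"])
pickle.dump(w,open("pics/w2.pkl","wb"))
P=[st(-.09,.041,.012),st(-.09,-.041,.012),st(-.13,.0585,.012),st(-.13,-.0585,.012),st(-.025,.071,.075),st(-.025,-.071,.075)]
for p in proj(w,P): cv2.drawMarker(im,tuple(int(v) for v in p),(0,0,255),0,12,1)
cv2.imwrite("pics/w2.png",im)
E
```

```text
3.525 [ 0.42463867 -0.28901466  0.02625031] 0.01204303140475161 88.29866051673889 [-0.41704925  1.35645574  4.62155512]
4.075 0.01224928107002526 [-1.03601127 -0.07047283 -3.92311607] [-0.02935302  0.15155897  0.01906799]
6.7667 [0.44764947 0.08399562 0.05798704] 0.01192912019171141 [-0.2913689  -0.43579175 -2.84270206]
```

View pics/w2.png

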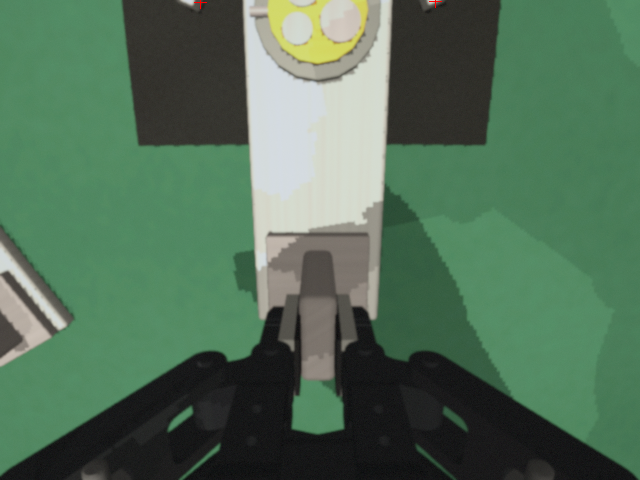

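The rail tips show at (203,8) and (425,8), and the mat edges at (138,145) and (487,145). The stand's midline is about 4 px (2 mm) left of the carrier's, so I'll shift +y by 1.5 mm. Then lower, slide in and creep to contact.

```bash
python3 - <<'E'
import pickle; from h import *
from workcell import robot, sensors, viewer
u=np.array([np.cos(SY),np.sin(SY)]); y=.0015
def rep(t):
    S=sensors.get_state(); f=np.array(S["force"]); n=[-u[1],u[0]]
    a=round(float(f[:2]@u),1); print(t,round(S["time_s"],2),"ax",a,"lat",round(float(f[:2]@n),1),"z",round(f[2],1),"w",round(S["width"],4)); return a
robot.line_to(st(-.265,y,.058),max_speed=.1)
robot.line_to(st(-.265,y,.0262),max_speed=.06); rep("down")
robot.line_to(st(-.20,y,.0262),max_speed=.06); rep("mid")
robot.line_to(st(-.128,y,.0262),max_speed=.06); b=rep("near")
for x in np.arange(-.1265,-.110,.0015):
    robot.line_to(st(x,y,.0262),max_speed=.02); a=rep(round(x,4))
    if a<b-8: break
print(np.round(sensors.get_state()["tcp_pos"],4))
for n in ("top","scene","wrist"):
    s=viewer.snapshot(n); pickle.dump(s,open(f"pics/{n}3.pkl","wb")); cv2.imwrite(f"pics/{n}3.png",s["color"][:,:,::-1])
a=cv2.imread("pics/top3.png")[110:260,240:380]; b=cv2.imread("pics/scene3.png")[190:330,290:490]
cv2.imwrite("pics/c3.png",np.hstack([cv2.resize(a,(400,428),interpolation=2),cv2.resize(b,(400,428),interpolation=2)]))
E
```

```text
down 7.7 ax -9.3 lat -3.2 z 23.0 w 0.0121
mid 8.93 ax -11.8 lat -0.3 z 22.2 w 0.0122
near 10.28 ax -9.8 lat -0.3 z 19.1 w 0.0121
-0.1265 10.53 ax -10.2 lat -0.3 z 20.1 w 0.0121
-0.125 10.78 ax -9.9 lat 0.6 z 20.1 w 0.0122
-0.1235 11.03 ax -10.6 lat -0.0 z 20.0 w 0.0121
-0.122 11.28 ax -11.1 lat 0.2 z 19.7 w 0.0122
-0.1205 11.53 ax -10.1 lat 0.1 z 18.9 w 0.0116
-0.119 11.78 ax -15.3 lat 0.3 z 25.1 w 0.0121
-0.1175 12.03 ax -25.7 lat -0.7 z 34.7 w 0.0122
[0.5904 0.0618 0.0262]
```

View pics/c3.png

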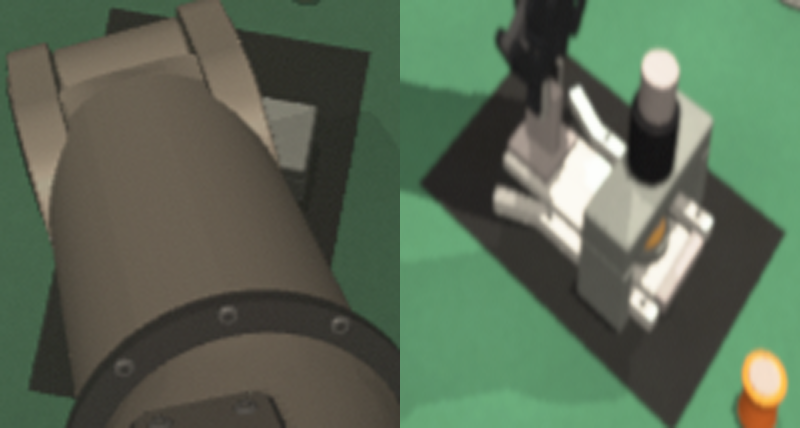

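Contact came at x ≈ -0.119, as expected, with the carrier between the rails and its nose under the bridge. Release and retreat upward, then look.

```bash
python3 - <<'E'
import pickle; from h import *
from workcell import robot, sensors, viewer
robot.grip(.045)
p=np.array(sensors.get_state()["tcp_pos"])
robot.line_to([p[0],p[1],.14],max_speed=.1)
robot.line_to(st(-.26,0,.22),max_speed=.15)
w=viewer.snapshot("wrist"); s=viewer.snapshot("scene"); t=viewer.snapshot("top")
for n,q in (("w4",w),("s4",s),("t4",t)): pickle.dump(q,open(f"pics/{n}.pkl","wb"))
S=sensors.get_state(); print(S["time_s"],S["tcp_pos"],S["force"])
im=w["color"][:,:,::-1].copy(); i2=s["color"][:,:,::-1].copy()
P=[st(-.145,.032,.01),st(-.145,-.032,.01),st(-.102,.007,.07),st(-.138,-.007,.07),st(-.09,.041,.012),st(-.09,-.041,.012),st(-.095,.025,.018),st(-.095,-.025,.018)]
for q,i in ((w,im),(s,i2)):
    for a in proj(q,P): cv2.drawMarker(i,tuple(int(v) for v in a),(0,0,255),0,5,1)
cv2.imwrite("pics/c4.png",np.hstack([cv2.resize(im,(440,330)),cv2.resize(i2[190:330,290:440],(354,330),interpolation=2)]))
E
```

```text
15.2833 [0.45277832 0.08340904 0.21947264] [-0.16486178  0.20770077  0.46492163]
```

View pics/c4.png

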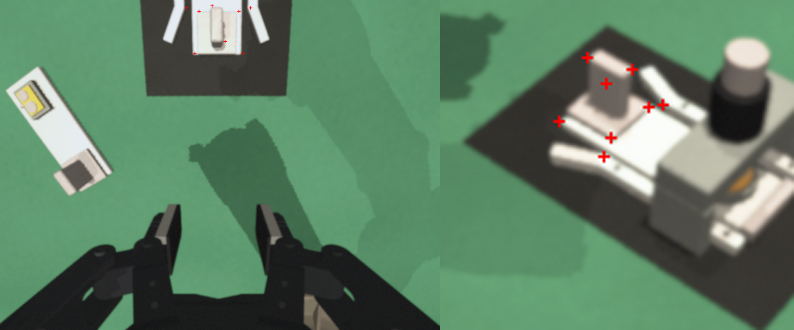

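The carrier lies flat with its tail on the predicted corners, at about (195,52) and (241,52) in the left half of the picture. The rectangular carrier is undisturbed at (60,130). To rule out rebound on release, I'll give the tail a gentle low nudge with shut fingers.

```bash
python3 - <<'E'
import pickle; from h import *
from workcell import robot, sensors, viewer
u=np.array([np.cos(SY),np.sin(SY)]); y=.001
robot.grip(0.0,force=30)
robot.line_to(st(-.175,y,.10),max_speed=.15)
robot.line_to(st(-.175,y,.012),max_speed=.1)
F=lambda: float(np.array(sensors.get_state()["force"])[:2]@u)
b=F()
robot.line_to(st(-.161,y,.012),max_speed=.04)
for x in np.arange(-.160,-.145,.001):
    robot.line_to(st(x,y,.012),max_speed=.02); a=F(); print(round(x,3),round(a-b,1))
    if a-b<-9: break
robot.line_to(st(-.18,y,.012),max_speed=.08)
robot.line_to(st(-.25,y,.20),max_speed=.15)
w=viewer.snapshot("wrist"); s=viewer.snapshot("scene")
print(sensors.get_state()["time_s"])
i1=w["color"][:240,100:540,::-1]; i2=s["color"][190:330,290:490,::-1]
cv2.imwrite("pics/c5.png",np.hstack([cv2.resize(i1,(396,560//2-64)),cv2.resize(i2,(400,216))]) if 0 else np.vstack([cv2.resize(i1,(520,284)),cv2.resize(i2,(520,300),interpolation=2)]))
E
```

```text
-0.16 -0.5
-0.159 -1.4
-0.158 0.1
-0.157 -1.6
-0.156 0.2
-0.155 -0.4
-0.154 -1.1
-0.153 -0.9
-0.152 -1.3
-0.151 0.4
-0.15 -0.9
-0.149 -4.2
-0.148 -9.5
23.8333
```

View pics/c5.png

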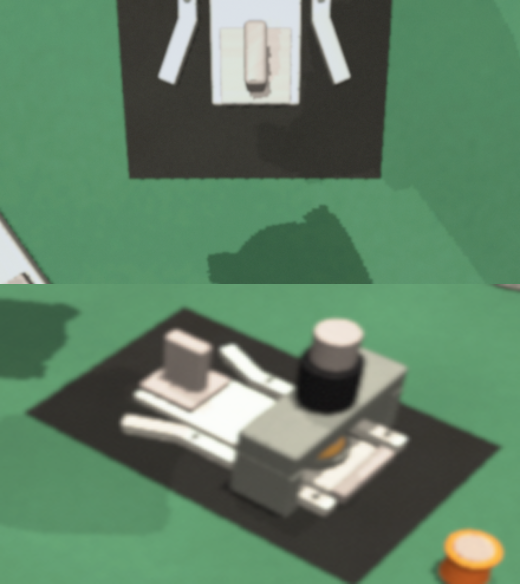

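The tail nudge met a firm stop at 9.5 N, so the nose is home. The pictures show the carrier straight and flat between the rails, with its tail edge at row 103, columns 213–299, and the gripper clear.

```bash
python3 -c "
from workcell import ticket; print(ticket.sign_off())"
```

```text
the job is handed in; nothing more can be done
None
```

The round-movement carrier lies flat in the inspection stand with its nose against the back stop, the rectangular one was not touched, and the job was handed in at about 24 s.

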